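# Refit and lock the gear cover of a watchmaker's lathe

### The arm

A 6-joint arm with a two-finger parallel gripper is mounted at the origin on the work surface. World frame = base frame: x ahead of the robot, y to its left, z up, the work surface at z = 0. Lengths are in mm, angles in rad, forces in N, time in s.
With the tool pointing down it reaches from about 375 to 925 mm from the base axis. Payload 5.7 kg.
Tool frame: the origin (TCP) lies midway between the tips of the shut fingers; the grasp point (between the pads) lies 19 mm behind it; z points along the fingers, y is the line along which they close (so a half turn about z gives the same grasp; the last joint's range is limited). The gripper opens to 85 mm and grips with 20 to 120 N. Pads are 22 mm wide; open, the fingers measure 114 mm over their backs; the gripper's body (76 mm by 85 mm) begins 54 mm behind the grasp point. The pads swing forward as they close: fully open they stand 13 mm farther back than shut.
Start: joints at [-1.329, 0.359, 1.51, -0, 1.272, -0.115], TCP at [209.55, -562.185, 231.267] pointing down, gripper open.
Joint ranges: [-2.97, 2.97], [-1.01, 2.36], [0.21, 2.38], [-0.96, 4.11], [0.2, 2.71], [-2.98, 2.98]. Speed limits (rad/s): [2.39, 2.39, 3.14, 3.14, 3.14, 3.14].

### API

Orientations are given as a 3x3 rotation matrix whose columns are the frame's x, y, z axes.
In Python, from workcell import ctrl gives the robot as it stands.
- The arm moves only by the tool carry_out, never from a script. Its argument "motion" is a list of rows, each an object with "delta_pos": the shift along the tool's x, y, z as a fraction of full scale, a list of three; "dr": the turn, a rotation vector about the tool's x, y, z as a fraction of full scale, a list of three. A call has 1 to 8 rows; each row is the pose to reach, as a shift and turn from the pose commanded when the call began, along the tool's axes at that moment; what a row does not reach only later rows make up. Full scale, the value 1, is 0.1 m for a shift and 60 degrees for a turn. A row lasts 1/10 s, in which the tool goes at most 50 mm and 8.59 degrees, less where a joint would pass 70% of its speed; a pose out of reach is approached as far as the arm can. A call with a number of a shift or a turn outside -1 to 1 is refused whole. A call with a gripper value outside its range is refused whole. "fingers" is the closure, from -1 (fully open) to 1 (shut), set as the call begins (left out, the last holds). The fingers move at their own pace and stop on an object; "grip_force" is the grip in N (left out, the last holds). Time passes only in rows, so rows that repeat a pose let the fingers close. It gives the time, the measured TCP pose, the force, the opening and the grip force at its end, in the units of the state.
- ctrl.get_state(): the state, without advancing time (a new reading comes with each control period).
- ctrl.read_camera(name): name is "scene" or "top" or "wrist"; returns the picture (480x640x3 uint8, red, green, blue); there is no depth.
- ctrl.get_calibration(name): a dict with "intrinsics" (3x3 intrinsics, pixels), "dist_coeffs" ([k1, k2, p1, p2, k3] as OpenCV has them; the pictures are not rectified), "extrinsics" (4x4, takes a point from camera to world coordinates); the wrist camera has in their place "hand_eye" (4x4, takes a point from camera to tool coordinates, whose origin is the TCP and whose axes are the flange's). Camera axes: x right, y down, z forward; pixel columns grow to the right and rows downward; lengths in mm; the calibration is good to about 2 mm. A picture is of the moment at which its call begins: read the wrist's pose just before it. get_calibration takes no time and is no camera call.
- ctrl.close_job(): hands the job in; it is judged then, once.
The state is a dict: "clock": time; "qpos": joint angles; "qvel": joint speeds; "tau": joint torques, N m; "ee_pos": TCP position; "orientation": TCP orientation; "contact_force": force on the tool from outside, world axes, zero at the start; "moment": the same for the moment, N m; "finger_gap": opening from 0.0 (shut) to 1.0 (fully open); "grasp_force": force on a finger pad.
Only numpy, scipy, OpenCV 4.12 (cv2) and the standard library are available. Lean on these libraries where they do the work, as an engineer would, in place of code of your own. Each camera call takes 0.05 s, during which the arm holds its last target. There are 200 camera calls.

### The job

The gear cover of the small bench lathe has been stood on its end on the bench. Put it back over the gears, its arched end over the spindle, so that it sits flat and fully home on the lathe, then push its sprung quarter-turn stud in and turn it clockwise until it locks, and leave it locked. Do not push the other things on the bench about.

Things in the scene. Friction and masses are not known exactly. Their poses are not given: they have to be found in the camera images.
- cover: loose grey hood, 330 g with stud, centre of mass at about (0, 5, 49) mm: 60 wide (x) x 110 long (y) x 70 high (z) mm, 3 mm walls, open below. Origin: centre of its open rim plane; z points to its closed top. The +y end is closed, the -y end arched. At the start it stands on its +y end on the bench (y down, z level), origin 55 mm up, stud facing sideways. Fitted, its z is up
- arch (a point): on the cover: top middle of the arch (28 mm wide, open at the rim) in its -y end, at (0, -55, 52) mm in the cover's frame, same axes; it goes over the spindle
- wing (a point): centre of the stud's steel wing, a bar 9 thick (x) x 30 long (y) x 20 high (z) mm, on a steel disc 36 mm across, 4 mm thick, whose upper face is 10 mm below this point. At rest it is at (0, 20, 95) mm in the cover's frame (disc 11 mm clear of the cover's top), wing along the cover. Inside, a cross pin 26 x 5 mm parallel to the wing lies 44.5 mm below this point
- stud_press (a joint): how far the stud is pushed in, 0 (out) to 0.010 m (stop). Return spring: 4.8 N to start, 9 N at 7 mm, 11 N at the stop. With the cover home it can be turned only when pushed in 7 mm or more; let go after a quarter turn, it rises into its detent and stays at about 0.004
- stud_turn (a joint): turn of the stud in rad, clockwise seen from above its top: 0 = wing along the cover (unlocked, as at the start), 1.57 = wing across the cover (locked), end stop 1.62. With the cover off it turns freely but for 0.02 N m of friction
- seat (a point): centre of the flat deck at the gear end of the fixed lathe, 60 mm above the bench: the fitted cover's origin comes here, axes parallel (x to x, y to y). Around it a locating rim 50 (x) x 100 (y) x 12 mm high, upper edges rounded 5 mm; the hood goes over it with 2 mm to spare each side and rests on the deck
- headstock (a point): middle of the headstock's top face, at (0, -101, 90) mm in the seat's frame, same axes. Headstock: 88 (x) x 77 (y) mm, oil cups 9 mm above its top. Out of it the spindle (14 mm diameter) runs along y at x = 0, z = 36 mm (seat's frame) with a 32 mm brass gear at y = -30 to -40. The bed and tailstock go on to y = -350; the foot is 104 mm wide and ends at y = 64 mm
- receptacle (a point): middle of the upper face of the stud's receptacle, an aluminium bridge over the deck, at (0, 20, 53) mm in the seat's frame, same axes. Slot 11 (x) x 32 (y) mm for the cross pin, 7 mm deep; across its underside (along x) a detent groove 11 mm wide, 3 mm deep, into which the spring lifts the turned pin
- wheel: loose wooden polishing wheel lying flat, 100 mm in diameter, 18 mm thick (hub to 25 mm); origin under its centre. Leave it alone
- loupe: loose black eyeglass, 38 mm in diameter, 34 mm tall; origin under its centre. Leave it alone
- driver: loose screwdriver 140 mm long lying along its x. Leave it alone
- oiler: loose amber glass oil bottle, 34 mm in diameter, 75 mm tall; origin under its centre. Leave it alone
- dome: loose wooden base 90 mm in diameter with a clear dome on it, 72 mm tall with its knob; origin under its centre. Leave it alone
- collets: loose wooden block of collets 110 (x) x 44 x 44 mm; origin under its centre. Leave it alone
- caliper: loose caliper lying flat, 200 mm along its x, 10 mm thick. Leave it alone
Things that resemble listed ones, but are neither listed nor needed, are in the scene too. Leave any blue look-alike of the cover alone.

How it is judged:
By the outcome, as a careful person would: the job done as asked, in the order asked, and still so for the second after the job is handed in, with the robot touching nothing.
It also fails if it takes over 72 s, if anything falls off the work surface, if the arm or the gripper's body presses on something with over 40 N, if the wrist force passes 120 N, or if a joint passes its speed limit or range.

## Working session

There is one attempt and no reset: what is moved stays moved. The work goes in short steps, Python scripts to look and compute and a tool call to move; the robot and the scene stay as the last step left them, time stands still between calls to the robot, and variables do not carry over. Pictures are saved under pics/ and viewed, at most 10 in all, crops included, and the job is handed in when it is done.

Besides the shell and the picture viewer there is one more tool, called after "Call:" by a JSON object that holds its "name" and its "arguments", one argument or row to a line. carry_out: Moves the arm, as the interface text tells. Shift numbers are shares of 0.1 m and turn numbers shares of 60 degrees, none past 1 either way. Its arguments: {"type":"object","properties":{"motion":{"type":"array","items":{"type":"object","properties":{"delta_pos":{"type":"array","items":{"type":"number","minimum":-1,"maximum":1}},"dr":{"type":"array","items":{"type":"number","minimum":-1,"maximum":1}}}}},"fingers":{"type":"number"},"grip_force":{"type":"number"}},"required":["motion"]}

```bash
ls; mkdir -p pics; python3 - <<'E'
from workcell import ctrl
import cv2,json
for n in("scene","top"):
    cv2.imwrite(f"pics/{n}0.png",ctrl.read_camera(n)[:,:,::-1])
    c=ctrl.get_calibration(n);print(n,c)
print(ctrl.get_calibration("wrist"));print(ctrl.get_state())
E
```

```text
pics
scene {'intrinsics': array([[568.85317129,   0.        , 315.18841311],
       [  0.        , 568.85317129, 244.554091  ],
       [  0.        ,   0.        ,   1.        ]]), 'dist_coeffs': array([-0.13986554,  0.        ,  0.        ,  0.        ,  0.        ]), 'extrinsics': array([[ 3.39611061e-01,  5.92923346e-01, -7.30141242e-01,
         1.41591269e+03],
       [ 9.40478020e-01, -2.24682478e-01,  2.54987996e-01,
        -3.63925813e+02],
       [-1.28616076e-02, -7.73278533e-01, -6.33936029e-01,
         9.03007721e+02],
       [ 0.00000000e+00,  0.00000000e+00,  0.00000000e+00,
         1.00000000e+00]])}
top {'intrinsics': array([[579.45009835,   0.        , 325.38921186],
       [  0.        , 579.45009835, 250.99104743],
       [  0.        ,   0.        ,   1.        ]]), 'dist_coeffs': array([-0.04293409,  0.        ,  0.        ,  0.        ,  0.        ]), 'extrinsics': array([[-4.09080138e-03, -9.97140901e-01,  7.54538893e-02,
         4.05486976e+02],
       [-9.99991626e-01,  4.08753034e-03, -1.97782319e-04,
        -4.62821221e+01],
       [-1.11203222e-04, -7
[... 882 characters left out ...]
7334e-01]), 'qvel': array([ 4.54706789e-04, -1.26867091e-03, -9.59669970e-04, -1.11736441e-03,
       -1.09666873e-03,  3.95844710e-05]), 'tau': array([-5.65310256e-04, -5.28653955e+01, -2.79351604e+01, -2.70867258e-04,
        5.12978368e-03, -8.15902013e-06]), 'ee_pos': array([ 209.40863105, -561.60065457,  230.53086778]), 'orientation': array([[ 9.37029236e-01,  3.49250702e-01, -3.98119059e-04],
       [ 3.49250871e-01, -9.37027815e-01,  1.64418436e-03],
       [ 2.01183910e-04, -1.67969224e-03, -9.99998569e-01]]), 'contact_force': array([ 0.04383368, -0.87064953, -0.2685307 ]), 'moment': array([ 0.01474356,  0.06977067, -0.00837036]), 'grasp_force': 0.0, 'finger_gap': 1.0023857607269775}
```

View pics/scene0.png

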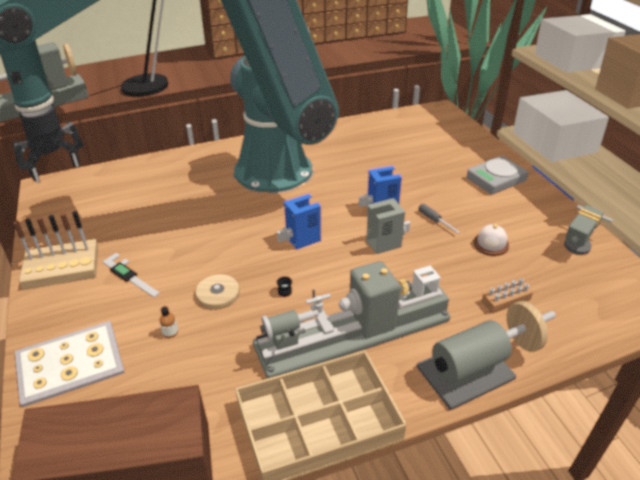

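View pics/top0.png

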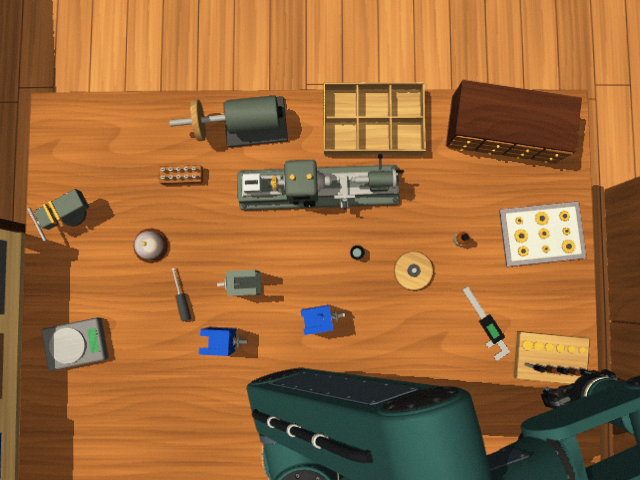

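The scene picture shows three hood-shaped things: grey at (385,226), blue at (302,222) and blue at (384,190). The top view shows them at (243,283), (318,319) and (220,341). The cover should be the grey one, because the task calls it grey and the blue ones are look-alikes. The lathe's gear end points left in the top view, near (262,185). I'll move the wrist camera over both to confirm.

Call:
{"name": "carry_out", "arguments": {
  "motion": [
    {"delta_pos":[1,-1,-0.6]},
    {"delta_pos":[1,-1,-0.6]},
    {"delta_pos":[1,-1,-0.6]},
    {"delta_pos":[1,-1,-0.6]}
  ]
}}

```text
validation failed for argument at $.mo...
```

Call:
{"name": "carry_out", "arguments": {
  "motion": [
    {"delta_pos":[1,-1,-0.6]},
    {"delta_pos":[1,-1,-0.6]},
    {"delta_pos":[1,-1,-0.6]},
    {"delta_pos":[1,-1,-0.6]}
  ]
}}

```text
validation failed for argument at $.mo...
```

Call:
{"name": "carry_out", "arguments": {
  "motion": [
    {"delta_pos":[1,-1,-0.5]},
    {"delta_pos":[1,-1,-0.5]},
    {"delta_pos":[1,-1,-0.5]},
    {"delta_pos":[1,-1,-0.5]}
  ]
}}

```text
validation failed for argument at $.mo...
```

Call:
{"name": "carry_out", "arguments": {
  "motion": [
    {"delta_pos":[1,-1,0]},
    {"delta_pos":[1,-1,0]},
    {"delta_pos":[1,-1,0]},
    {"delta_pos":[1,-1,0]}
  ]
}}

```text
validation failed for argument at $.mo...
```

Call:
{"name": "carry_out", "arguments": {
  "motion": [
    {"delta_pos":[1,-1,0]},
    {"delta_pos":[1,-1,0]},
    {"delta_pos":[1,-1,0]},
    {"delta_pos":[1,-1,0]},
    {"delta_pos":[1,-1,0]},
    {"delta_pos":[1,-1,0]}
  ]
}}

```text
validation failed for argument at $.mo...
```

```bash
cat > h.py <<'E'
from workcell import ctrl
import cv2, numpy as np
def shot(n,f):
    s=ctrl.get_state(); im=ctrl.read_camera(n)[:,:,::-1].copy(); cv2.imwrite(f"pics/{f}.png",im)
    np.savez(f"pics/{f}.npz",p=s['ee_pos'],R=s['orientation']); return im
def cam(n,f=None):
    c=ctrl.get_calibration(n)
    if n!="wrist": E=c['extrinsics']
    else:
        d=np.load(f"pics/{f}.npz");T=np.eye(4);T[:3,:3]=d['R'];T[:3,3]=d['p'];E=T@c['hand_eye']
    return c['intrinsics'],c['dist_coeffs'],E
def ray(C,uv):
    K,D,E=C; q=cv2.undistortPoints(np.array([[uv]],float),K,D)[0,0]
    return E[:3,3],E[:3,:3]@np.array([q[0],q[1],1])
def onz(C,uv,z):
    o,d=ray(C,uv); return o+d*(z-o[2])/d[2]
def proj(C,P):
    K,D,E=C; I=np.linalg.inv(E)
    return cv2.projectPoints(np.atleast_2d(np.array(P,float)),cv2.Rodrigues(I[:3,:3])[0],I[:3,3],K,D)[0][:,0]
def crop(f,x0,y0,w,h,s,g):
    im=cv2.imread(f"pics/{f}.png")[y0:y0+h,x0:x0+w]; cv2.imwrite(f"pics/{g}.png",cv2.resize(im,None,fx=s,fy=s,interpolation=cv2.INTER_CUBIC))
E
python3 - <<'E'
from h import *
shot("wrist","w1"); s=ctrl.get_state();print(s['clock'],s['qpos'],s['ee_pos'],s['orientation'])
E
```

```text
0.15 [-1.32910989e+00  3.59352986e-01  1.51123466e+00 -1.67784239e-05
  1.27244551e+00 -1.15090259e-01] [ 209.41730233 -561.6967467   230.61931521] [[ 9.37025747e-01  3.49260102e-01 -3.60340361e-04]
 [ 3.49260256e-01 -9.37024721e-01  1.39479232e-03]
 [ 1.49497480e-04 -1.43280888e-03 -9.99998962e-01]]
```

View pics/w1.png

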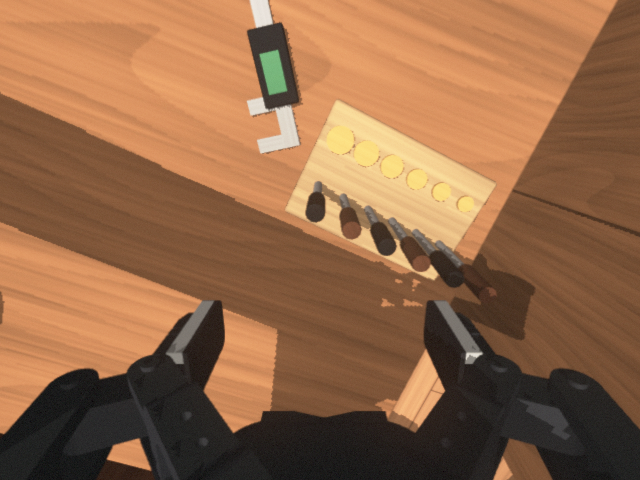

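The moves were refused, probably because "dr" was missing, so this picture only shows the start view: caliper, drill stand and fingers. I'll resend them with "dr".

Call:
{"name": "carry_out", "arguments": {
  "motion": [
    {"delta_pos":[1,-1,-0.6],"dr":[0,0,0]},
    {"delta_pos":[1,-1,-0.6],"dr":[0,0,0]},
    {"delta_pos":[1,-1,-0.6],"dr":[0,0,0]},
    {"delta_pos":[1,-1,-0.6],"dr":[0,0,0]}
  ]
}}

```text
clock: 0.55
ee_pos: [270.1, -429.8, 293.4]
orientation: [[0.936, 0.352, 0.002], [0.352, -0.936, -0.0], [0.002, 0.001, -1.0]]
contact_force: [-0.4, -0.7, 0.1]
finger_gap: 1.003
grasp_force: 0.0
```

Call:
{"name": "carry_out", "arguments": {
  "motion": [
    {"delta_pos":[1,-1,-0.6],"dr":[0,0,0]},
    {"delta_pos":[1,-1,-0.6],"dr":[0,0,0]},
    {"delta_pos":[1,-1,-0.6],"dr":[0,0,0]},
    {"delta_pos":[1,-1,-0.6],"dr":[0,0,0]}
  ]
}}

```text
clock: 0.95
ee_pos: [329.0, -302.1, 353.5]
orientation: [[0.936, 0.353, 0.003], [0.353, -0.936, -0.001], [0.003, 0.002, -1.0]]
contact_force: [-0.8, -0.8, 0.5]
finger_gap: 0.998
grasp_force: 0.0
```

Call:
{"name": "carry_out", "arguments": {
  "motion": [
    {"delta_pos":[1,-1,-0.5],"dr":[0,0,0]},
    {"delta_pos":[1,-1,-0.5],"dr":[0,0,0]},
    {"delta_pos":[1,-1,-0.5],"dr":[0,0,0]},
    {"delta_pos":[1,-1,-0.5],"dr":[0,0,0]}
  ]
}}

```text
clock: 1.35
ee_pos: [388.4, -173.2, 403.1]
orientation: [[0.935, 0.355, 0.004], [0.355, -0.935, -0.0], [0.004, 0.001, -1.0]]
contact_force: [-0.0, -1.3, -0.3]
finger_gap: 0.999
grasp_force: 0.0
```

Call:
{"name": "carry_out", "arguments": {
  "motion": [
    {"delta_pos":[1,-1,0],"dr":[0,0,0]},
    {"delta_pos":[1,-1,0],"dr":[0,0,0]},
    {"delta_pos":[1,-1,0],"dr":[0,0,0]},
    {"delta_pos":[1,-1,0],"dr":[0,0,0]}
  ]
}}

```text
clock: 1.75
ee_pos: [446.1, -45.2, 400.3]
orientation: [[0.935, 0.354, -0.0], [0.354, -0.935, 0.002], [0.0, -0.002, -1.0]]
contact_force: [-0.2, -0.2, -1.2]
finger_gap: 0.998
grasp_force: 0.0
```

Call:
{"name": "carry_out", "arguments": {
  "motion": [
    {"delta_pos":[1,-1,0],"dr":[0,0,0]},
    {"delta_pos":[1,-1,0],"dr":[0,0,0]},
    {"delta_pos":[1,-1,0],"dr":[0,0,0]},
    {"delta_pos":[1,-1,0],"dr":[0,0,0]},
    {"delta_pos":[1,-1,0],"dr":[0,0,0]},
    {"delta_pos":[1,-1,0],"dr":[0,0,0]}
  ]
}}

```text
clock: 2.35
ee_pos: [503.2, 79.0, 400.7]
orientation: [[0.938, 0.348, -0.001], [0.348, -0.938, -0.001], [-0.002, 0.001, -1.0]]
contact_force: [-0.3, -0.8, -0.2]
finger_gap: 1.001
grasp_force: 0.0
```

```bash
python3 - <<'E'
from h import *
shot("wrist","w2"); s=ctrl.get_state();print(s['clock'],s['qpos'],s['ee_pos'],s['orientation'])
E
```

```text
2.4 [ 2.05793009e-02  1.12224321e-01  1.43072764e+00 -7.07723621e-04
  1.59941476e+00  1.23658362e+00] [503.18432659  79.00751977 400.971305  ] [[ 9.37725337e-01  3.47376763e-01 -7.59344550e-04]
 [ 3.47376258e-01 -9.37725553e-01 -7.23212578e-04]
 [-9.63284033e-04  4.14396490e-04 -9.99999450e-01]]
```

View pics/w2.png

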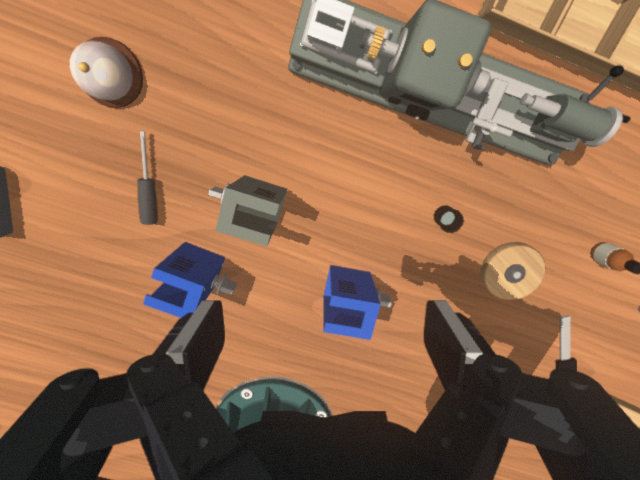

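The wrist view shows the grey hood at (252,208) with its stud pointing left at (216,193), blue look-alikes at (187,278) and (352,302), and the lathe with its white receptacle at (327,22) and gear at (377,42). I'll enlarge the cover and gear end to confirm and measure.

```bash
python3 - <<'E'
from h import *
im=cv2.imread("pics/w2.png")
a=cv2.resize(im[165:255,195:335],None,fx=5.7,fy=5.7,interpolation=cv2.INTER_CUBIC)[:,:798]
crop("w2",195,165,133,100,6,"c1"); crop("w2",280,0,133,100,6,"c2")
E
```

```text
(no output)
```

View pics/c1.png

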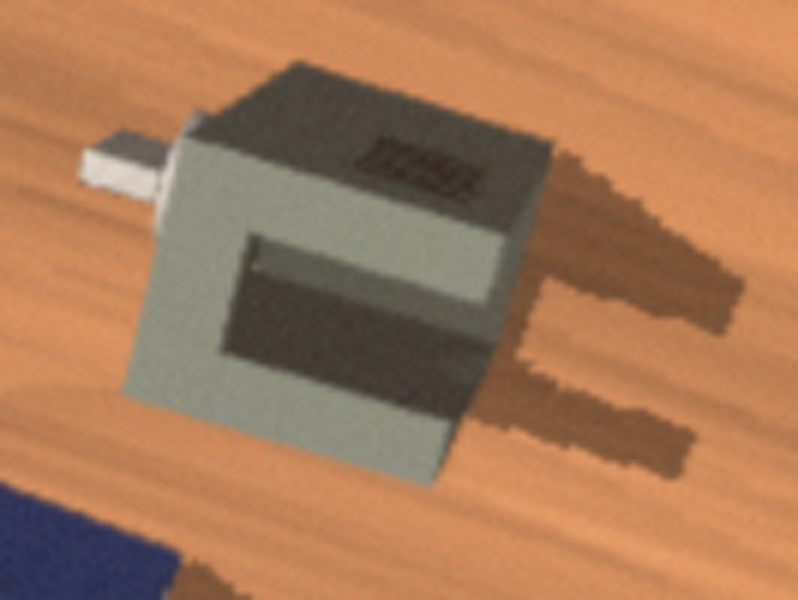

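View pics/c2.png

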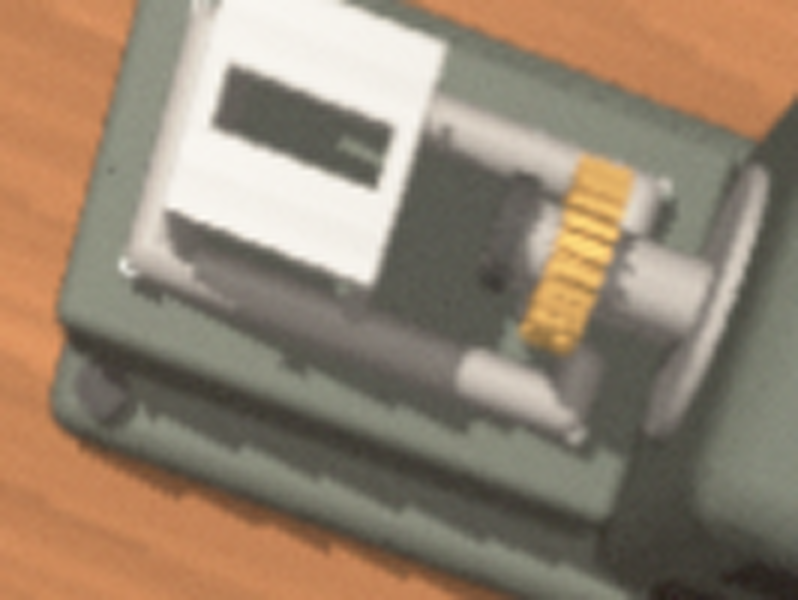

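The first crop confirms the grey hood: its arch end is up, with corners (190,137), (510,235), (432,487) and (125,395), and the stud is on the left. The second crop shows the receptacle slot, with corners (230,65), (393,128), (377,188) and (213,127), and the deck's front edge running from (62,325) to (605,520).

```bash
python3 - <<'E'
from h import *
C=cam("wrist","w2")
q=[(190,137),(510,235),(432,487),(125,395)]
m=np.array([[30,70],[30,0],[-30,0],[-30,70]],float)
P=np.array([onz(C,(195+a/6,165+b/6),110)[:2] for a,b in q])
def fit(m,P):
    mc,pc=m.mean(0),P.mean(0); a=m-mc;b=P-pc
    t=np.arctan2((a[:,0]*b[:,1]-a[:,1]*b[:,0]).sum(),(a*b).sum()); R=np.array([[np.cos(t),-np.sin(t)],[np.sin(t),np.cos(t)]])
    o=pc-R@mc; return o,np.degrees(t),b-a@R.T
print("cover",fit(m,P),P)   # (x_c,z_c) -> world (x,y)
s=[(230,65),(393,128),(377,188),(213,127)]
S=np.array([onz(C,(280+a/6,b/6),113)[:2] for a,b in s])
m2=np.array([[5.5,36],[5.5,4],[-5.5,4],[-5.5,36]])
print("seat",fit(m2,S),S)
def yaw(a,b,z):
    d=onz(C,(280+a[0]/6,a[1]/6),z)-onz(C,(280+b[0]/6,b[1]/6),z); return np.degrees(np.arctan2(-d[0],d[1]))
print(yaw((62,325),(605,520),60),yaw((165,208),(372,290),113),yaw((62,325),(135,0),60)-90)
T=cam("top")
for p,z in(((243,283),110),((262,185),110)):print(onz(T,p,z))
o=fit(m,P)[0]; print(proj(T,[[*o,55]]))
E
```

```text
cover (array([435.54982257, 122.93642122]), np.float64(2.2630353483260417), array([[-0.39224592, -0.63850706],
       [ 0.34124939,  0.04217126],
       [ 0.13604647,  0.77066738],
       [-0.08504994, -0.17433158]])) [[462.37007856 193.42793412]
 [465.86767431 124.16320696]
 [405.70926669 122.52247414]
 [402.72406984 191.52288066]]
seat (array([678.59110281, 115.64879285]), np.float64(2.4074064807620057), array([[-0.41082068, -0.47651767],
       [-0.64937697,  0.60714037],
       [ 0.55040977,  0.31441062],
       [ 0.50978788, -0.44503332]])) [[682.1632548  151.37152833]
 [683.26885236 120.48342929]
 [673.47834761 119.72864666]
 [672.09357188 150.94095979]]
2.490271768484232 1.2067288520764547 4.58323528505322
[434.52408533 151.50910339 110.        ]
[672.30271808 106.90825415 110.        ]
[[257.56615543 282.99825135]]
```

The cover's origin is at about (435.5, 123, 55) with yaw 2.3°, and the seat is at about (678.6, 115.6, 60) with yaw about 2.3°. I'll come at the cover from its stud side (+y) with the tool nearly level, tilted 15° down. I'll turn the tool and go there high up first.

Call:
{"name": "carry_out", "arguments": {
  "motion": [
    {"delta_pos":[0,-0.5,0],"dr":[0,0,-0.143]},
    {"delta_pos":[0,-1,0],"dr":[0,0,-0.286]},
    {"delta_pos":[0,-1,0],"dr":[0,0,-0.428]},
    {"delta_pos":[0,-1,0],"dr":[0,0,-0.571]},
    {"delta_pos":[0,-1,0],"dr":[0,0,-0.714]},
    {"delta_pos":[0,-1,0],"dr":[0,0,-0.857]},
    {"delta_pos":[0,-1,0],"dr":[0,0,-1]},
    {"delta_pos":[0,-1,0],"dr":[0,0,-1]}
  ]
}}

```text
clock: 3.2
ee_pos: [468.5, 173.1, 401.5]
orientation: [[0.167, 0.986, 0.0], [0.986, -0.167, -0.0], [-0.0, 0.0, -1.0]]
contact_force: [-0.1, 0.5, -0.7]
finger_gap: 1.003
grasp_force: 0.0
```

Call:
{"name": "carry_out", "arguments": {
  "motion": [
    {"delta_pos":[0.5,-0.28,0],"dr":[0,0,-0.1]},
    {"delta_pos":[1,-0.57,0],"dr":[0,0,-0.2]},
    {"delta_pos":[1,-0.57,0],"dr":[0,0,-0.2]},
    {"delta_pos":[1,-0.57,0],"dr":[0,0,-0.2]}
  ]
}}

```text
clock: 3.6
ee_pos: [428.3, 283.5, 401.4]
orientation: [[-0.041, 0.999, -0.0], [0.999, 0.041, 0.0], [0.0, -0.0, -1.0]]
contact_force: [0.7, -0.2, 0.5]
finger_gap: 1.003
grasp_force: 0.0
```

Call:
{"name": "carry_out", "arguments": {
  "motion": [
    {"delta_pos":[0.2,0,0],"dr":[0,-0.143,0]},
    {"delta_pos":[0.4,0,0],"dr":[0,-0.286,0]},
    {"delta_pos":[0.6,0,0],"dr":[0,-0.428,0]},
    {"delta_pos":[0.8,0,0],"dr":[0,-0.571,0]},
    {"delta_pos":[1,0,0],"dr":[0,-0.714,0]},
    {"delta_pos":[1,0,0],"dr":[0,-0.75,0]},
    {"delta_pos":[1,0,0],"dr":[0,-0.75,0]}
  ]
}}

```text
clock: 4.3
ee_pos: [425.3, 382.6, 398.6]
orientation: [[-0.031, 0.999, 0.028], [0.703, 0.041, -0.71], [-0.71, -0.002, -0.704]]
contact_force: [0.5, -1.0, 0.4]
finger_gap: 1.004
grasp_force: 0.0
```

```bash
python3 - <<'E'
from h import *
s=ctrl.get_state();print(s['clock'],s['qpos'],s['ee_pos'],s['orientation'])
E
```

```text
4.3 [ 0.9109572   0.57716606  1.00630634 -0.5715216   2.13482197  0.70225395] [425.28926975 382.62407878 398.55231041] [[-0.03058321  0.99914058  0.02797811]
 [ 0.70330891  0.04140047 -0.7096778 ]
 [-0.71022619 -0.00202697 -0.70397063]]
```

```bash
cat > kin.py <<'E'
import numpy as np
from scipy.spatial.transform import Rotation as Ro
from scipy.optimize import least_squares
data=[([-1.32909982,.359429,1.51134811,0,1.2725,-.115077],[209.41,-561.65,230.57],[[.937,.34925,0],[.34925,-.937,0],[0,0,-1]]),
([.0205793,.1122243,1.43072764,-.0007077,1.59941476,1.23658362],[503.18,79.0,400.97],[[.9377,.3474,-.0008],[.3474,-.9377,-.0007],[-.001,.0004,-1]]),
([.9109572,.57716606,1.00630634,-.5715216,2.13482197,.70225395],[425.289,382.624,398.552],[[-.0306,.99914,.02798],[.7033,.0414,-.70968],[-.71023,-.00203,-.70397]])]
def fk(q,p,s=1):
    d,a1,h,L2,L3,e,Lt=p
    r=lambda a,t:Ro.from_euler(a,t).as_matrix()
    R1=r('z',q[0]);R2=R1@r('y',q[1]);R3=R2@r('y',q[2]);R4=R3@r('z',s*q[3]);R5=R4@r('y',q[4])
    R6=R5@r('z',q[5]+np.pi*OFF)
    P=R1@[a1,d,h]+R2@[0,0,L2]+R3@[e,0,L3]+R5@[0,0,Lt]
    return P,R6
OFF=0
E
python3 - <<'E'
import kin,numpy as np
from kin import *
for kin.OFF in(0,.5,1,-.5):
  for s in(1,-1):
    print(kin.OFF,s,[round(np.abs(fk(q,[0]*7,s)[1]-np.array(R)).max(),3) for q,P,R in data])
for s in(1,-1):
    p0=np.array([69,0,300,400,350,0,250.])
    f=lambda p:np.r_[np.concatenate([fk(q,p,s)[0]-P for q,P,R in data]),(p-p0)*1e-3]
    o=least_squares(f,p0);print(s,o.x.round(1),f(o.x)[:9].round(1))
E
```

```text
0 1 [np.float64(1.286), np.float64(1.285), np.float64(1.03)]
0 -1 [np.float64(1.286), np.float64(1.285), np.float64(1.411)]
0.5 1 [np.float64(0.002), np.float64(0.0), np.float64(0.0)]
0.5 -1 [np.float64(0.002), np.float64(0.001), np.float64(0.826)]
1 1 [np.float64(1.286), np.float64(1.285), np.float64(1.03)]
1 -1 [np.float64(1.286), np.float64(1.285), np.float64(0.982)]
-0.5 1 [np.float64(1.874), np.float64(1.875), np.float64(1.998)]
-0.5 -1 [np.float64(1.874), np.float64(1.875), np.float64(1.644)]
1 [6.890e+01 1.000e-01 2.664e+02 6.111e+02 4.335e+02 1.120e+02 3.727e+02] [-0. -0.  0. -0. -0. -0. -0.  0.  0.]
-1 [  65.7   -9.6 -168.8 -417.9  589.2 -645.4 -351.9] [ -2.6  -2.8   3.7  10.1  -3.   28.3 -12.5  -5.7 -32. ]
```

```bash
cat >> kin.py <<'E'
OFF=.5
PAR=[68.9,0.1,266.4,611.1,433.5,112.0,372.7]
LO=np.array([-2.97,-1.01,.21,-.96,.2,-2.98]);HI=np.array([2.97,2.36,2.38,4.11,2.71,2.98])
def ik(P,R,n=25,seed=0):
    g=np.random.default_rng(seed);best=None
    def f(q):
        p,r=fk(q,PAR); return np.r_[(p-P)/100,Ro.from_matrix(r.T@R).as_rotvec()]
    sols=[]
    for i in range(n):
        x0=g.uniform(LO,HI); o=least_squares(f,x0,bounds=(LO,HI))
        c=np.abs(o.fun).max()
        if c<1e-3 and not any(np.allclose(o.x,s,atol=.02) for s in sols): sols.append(o.x)
        if best is None or c<best[0]: best=(c,o.x)
    return sols,best
def wrist(q):
    p,r=fk(q,PAR); return p-r[:,2]*PAR[6]
E
python3 - <<'E'
from kin import *
ps=np.radians(2.3);xc=np.array([np.cos(ps),np.sin(ps),0]);hc=np.array([-np.sin(ps),np.cos(ps),0]);Z=np.array([0,0,1.])
O=np.array([435.5,122.9,55]);S=np.array([678.6,115.6,60])
for th in(0,15,25,35,45):
    t=np.radians(th)
    for fl in(1,-1):
        y=fl*xc
        for nm,z,P in(("grasp",-np.cos(t)*hc-np.sin(t)*Z,O-5*Z+34*hc),("pre",-np.cos(t)*hc-np.sin(t)*Z,O-5*Z+34*hc+110*(np.cos(t)*hc+np.sin(t)*Z)),("fit",np.sin(t)*hc-np.cos(t)*Z,S+5*hc+34*Z)):
            R=np.c_[np.cross(y,z),y,z]; s,b=ik(P,R)
            print(th,fl,nm,[q.round(2).tolist()+[wrist(q).round().tolist()] for q in s] or ("none",b[0].round(3),b[1].round(2)))
E
```

```text
0 1 grasp [[0.8, 1.2, 1.46, -0.87, 1.89, 1.21, [419.0, 529.0, 50.0]]]
0 1 pre [[0.9, 1.25, 1.23, -0.83, 2.06, 1.1, [415.0, 639.0, 50.0]]]
0 1 fit [[0.08, 0.61, 1.44, -0.0, 1.09, 0.04, [678.0, 121.0, 467.0]]]
0 -1 grasp [[0.8, 1.2, 1.46, -0.87, 1.89, -1.93, [419.0, 529.0, 50.0]]]
0 -1 pre [[0.9, 1.25, 1.23, -0.83, 2.06, -2.04, [415.0, 639.0, 50.0]]]
0 -1 fit ('none', np.float64(0.061), array([ 0.11,  0.62,  1.44, -0.07,  1.09, -2.98]))
15 1 grasp [[0.78, 1.04, 1.54, -0.8, 1.7, 1.17, [420.0, 517.0, 146.0]]]
15 1 pre [[0.89, 1.05, 1.34, -0.73, 1.88, 1.08, [415.0, 623.0, 175.0]]]
15 1 fit [[-0.07, 0.62, 1.46, 0.29, 1.11, -0.24, [682.0, 24.0, 454.0]]]
15 -1 grasp [[0.78, 1.04, 1.54, -0.8, 1.7, -1.97, [420.0, 517.0, 146.0]]]
15 -1 pre [[0.89, 1.05, 1.34, -0.73, 1.88, -2.06, [415.0, 623.0, 175.0]]]
15 -1 fit [[-0.07, 0.62, 1.46, 0.29, 1.11, 2.9, [682.0, 24.0, 454.0]]]
25 1 grasp [[0.76, 0.94, 1.6, -0.75, 1.56, 1.13, [421.0, 494.0, 208.0]]]
25 1 pre [[0.86, 0.92, 1.41, -0.68, 1.76, 1.05, [417.0, 594.0, 254.0]]]
25 1 fit [[-0.15, 0.65, 1.47, 0.47, 1.16, -0.41, [685.0, -37.0, 432.0]]]
25 -1 gr
[... 389 characters left out ...]
62, 1.24, -0.56, [687.0, -93.0, 399.0]]]
35 -1 grasp [[0.72, 0.83, 1.67, -0.7, 1.42, -2.06, [422.0, 462.0, 264.0]]]
35 -1 pre [[0.82, 0.79, 1.49, -0.62, 1.63, -2.14, [418.0, 552.0, 327.0]]]
35 -1 fit [[-0.23, 0.7, 1.47, 0.62, 1.24, 2.58, [687.0, -93.0, 399.0]]]
45 1 grasp [[0.67, 0.73, 1.73, -0.64, 1.28, 1.01, [424.0, 420.0, 314.0]]]
45 1 pre [[0.76, 0.66, 1.57, -0.56, 1.5, 0.94, [420.0, 498.0, 391.0]]]
45 1 fit [[-0.3, 0.76, 1.46, 0.76, 1.33, -0.69, [689.0, -143.0, 358.0]]]
45 -1 grasp [[0.67, 0.73, 1.73, -0.64, 1.28, -2.13, [424.0, 420.0, 314.0]]]
45 -1 pre [[0.76, 0.66, 1.57, -0.56, 1.5, -2.2, [420.0, 498.0, 391.0]]]
45 -1 fit [[-0.3, 0.76, 1.46, 0.76, 1.33, 2.45, [689.0, -143.0, 358.0]]]
```

```bash
cat >> kin.py <<'E'
ps=np.radians(2.3);xc=np.array([np.cos(ps),np.sin(ps),0]);hc=np.array([-np.sin(ps),np.cos(ps),0]);Z=np.array([0,0,1.])
def frame(z,y=xc):
    return np.c_[np.cross(y,z),y,z]
def delta(P0,R0,P1,R1):
    return (R0.T@(np.array(P1)-P0)/100).round(3), (np.degrees(Ro.from_matrix(R0.T@R1).as_rotvec())/60).round(3)
E
python3 - <<'E'
from kin import *
from workcell import ctrl
s=ctrl.get_state();t=np.radians(15);R=frame(-np.cos(t)*hc-np.sin(t)*Z)
w=[(429.8,300,305),(429.8,275,210),(429.8,263,115),(429.8,263,78.5)]
print(R.round(3),delta(s['ee_pos'],s['orientation'],w[0],R))
for a,b in zip(w,w[1:]):print(delta(np.array(a),R,b,R)[0])
E
```

```text
[[-0.01   0.999  0.039]
 [ 0.259  0.04  -0.965]
 [-0.966  0.    -0.259]] (array([0.082, 0.013, 1.246]), array([ 0.   , -0.496,  0.002]))
[ 0.853 -0.01   0.487]
[ 0.887 -0.005  0.362]
[0.353 0.    0.094]
```

Call:
{"name": "carry_out", "arguments": {
  "motion": [
    {"delta_pos":[0.03,0.01,0.3],"dr":[0,-0.14,0]},
    {"delta_pos":[0.05,0.01,0.6],"dr":[0,-0.28,0]},
    {"delta_pos":[0.08,0.01,1],"dr":[0,-0.42,0]},
    {"delta_pos":[0.08,0.01,1],"dr":[0,-0.5,0]},
    {"delta_pos":[0.08,0.01,1],"dr":[0,-0.5,0]},
    {"delta_pos":[0.08,0.01,1],"dr":[0,-0.5,0]}
  ]
}}

```text
clock: 4.9
ee_pos: [429.4, 316.7, 326.6]
orientation: [[-0.008, 0.999, 0.039], [0.263, 0.04, -0.964], [-0.965, 0.003, -0.264]]
contact_force: [0.1, 0.1, -0.1]
finger_gap: 1.002
grasp_force: 0.0
```

Call:
{"name": "carry_out", "arguments": {
  "motion": [
    {"delta_pos":[0.5,-0.01,0.35],"dr":[0,0,0]},
    {"delta_pos":[0.97,-0.01,0.7],"dr":[0,0,0]},
    {"delta_pos":[0.97,-0.01,0.7],"dr":[0,0,0]},
    {"delta_pos":[0.97,-0.01,0.7],"dr":[0,0,0]},
    {"delta_pos":[0.97,-0.01,0.7],"dr":[0,0,0]}
  ]
}}

```text
clock: 5.4
ee_pos: [430.1, 276.0, 215.6]
orientation: [[-0.008, 0.999, 0.041], [0.261, 0.042, -0.964], [-0.965, 0.003, -0.261]]
contact_force: [-0.7, 0.3, 0.4]
finger_gap: 1.001
grasp_force: 0.0
```

Call:
{"name": "carry_out", "arguments": {
  "motion": [
    {"delta_pos":[0.45,-0.01,0.2],"dr":[0,0,0]},
    {"delta_pos":[0.89,-0.01,0.36],"dr":[0,0,0]},
    {"delta_pos":[0.89,-0.01,0.36],"dr":[0,0,0]},
    {"delta_pos":[0.89,-0.01,0.36],"dr":[0,0,0]},
    {"delta_pos":[0.89,-0.01,0.36],"dr":[0,0,0]},
    {"delta_pos":[0.89,-0.01,0.36],"dr":[0,0,0]}
  ]
}}

```text
clock: 6.0
ee_pos: [429.5, 264.7, 120.4]
orientation: [[-0.008, 0.999, 0.042], [0.262, 0.043, -0.964], [-0.965, 0.004, -0.262]]
contact_force: [-0.1, -0.8, 0.5]
finger_gap: 1.0
grasp_force: 0.0
```

```bash
python3 - <<'E'
from kin import *
from h import *
t=np.radians(15);R=frame(-np.cos(t)*hc-np.sin(t)*Z)
s=ctrl.get_state();print(s['qpos'].round(3),s['ee_pos'],delta(s['ee_pos'],s['orientation'],(429.8,263,78.5),R))
shot("wrist","w3"); shot("scene","s3")
C=cam("wrist","w3")
O=np.array([435.5,122.9,55]); 
P=lambda x,y,z:O+x*xc-y*Z+z*hc
print(proj(C,[P(-30,-55,70),P(30,-55,70),P(30,55,70),P(-30,55,70),P(0,20,105)]).round())
E
```

```text
[ 0.893  0.993  1.346 -0.744  1.916  1.046] [429.51088811 264.69371563 120.39370638] (array([0.4  , 0.001, 0.126]), array([ 0.003, -0.003, -0.003]))
[[278. 262.]
 [368. 261.]
 [368.  93.]
 [276.  93.]
 [323. 135.]]
```

View pics/w3.png

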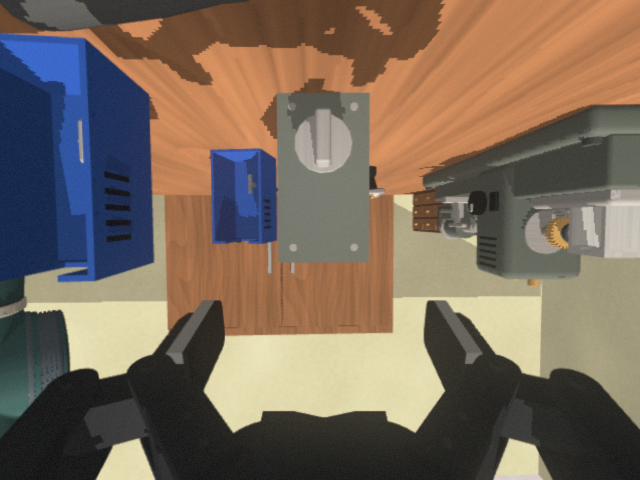

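The wrist view agrees with my prediction: the cover's top face has corners at (277,93) and (369,262), and the stud is centred at (323,140). Now I'll go down, in, and grip.

Call:
{"name": "carry_out", "arguments": {
  "motion": [
    {"delta_pos":[0.2,0,0.06],"dr":[0,0,0]},
    {"delta_pos":[0.4,0,0.13],"dr":[0,0,0]},
    {"delta_pos":[0.4,0,0.13],"dr":[0,0,0]},
    {"delta_pos":[0.4,0,0.35],"dr":[0,0,0]},
    {"delta_pos":[0.4,0,0.6],"dr":[0,0,0]},
    {"delta_pos":[0.4,0,0.8],"dr":[0,0,0]},
    {"delta_pos":[0.4,0,1],"dr":[0,0,0]},
    {"delta_pos":[0.4,0,1],"dr":[0,0,0]}
  ]
}}

```text
clock: 6.9
ee_pos: [431.5, 174.7, 53.1]
orientation: [[-0.014, 0.999, 0.038], [0.255, 0.041, -0.966], [-0.967, -0.003, -0.256]]
contact_force: [-1.1, 0.7, -0.5]
finger_gap: 1.0
grasp_force: 0.0
```

Call:
{"name": "carry_out", "arguments": {
  "motion": [
    {"delta_pos":[0,0,0.1],"dr":[0,0,0]},
    {"delta_pos":[0,0,0.2],"dr":[0,0,0]},
    {"delta_pos":[0,0,0.23],"dr":[0,0,0]},
    {"delta_pos":[0,0,0.23],"dr":[0,0,0]}
  ]
}}

```text
clock: 7.3
ee_pos: [433.3, 154.8, 47.4]
orientation: [[-0.011, 0.999, 0.041], [0.258, 0.042, -0.965], [-0.966, -0.0, -0.259]]
contact_force: [0.3, 0.0, -0.2]
finger_gap: 1.003
grasp_force: 0.0
```

```bash
python3 - <<'E'
from kin import *
from h import *
t=np.radians(15);R=frame(-np.cos(t)*hc-np.sin(t)*Z)
s=ctrl.get_state();print(s['qpos'].round(3),s['ee_pos'],s['contact_force'],delta(s['ee_pos'],s['orientation'],(434.1,156.9,50),R))
E
```

```text
[ 0.784  1.047  1.547 -0.8    1.691  1.173] [433.25303673 154.78044616  47.37871559] [ 0.29870311  0.04866384 -0.16134815] (array([-0.02 ,  0.009, -0.027]), array([0.002, 0.   , 0.001]))
```

Call:
{"name": "carry_out", "arguments": {
  "motion": [
    {"delta_pos":[-0.02,0.01,-0.03],"dr":[0,0,0]},
    {"delta_pos":[-0.02,0.01,-0.03],"dr":[0,0,0]}
  ]
}}

```text
clock: 7.5
ee_pos: [434.7, 158.3, 50.4]
orientation: [[-0.01, 0.999, 0.042], [0.26, 0.043, -0.965], [-0.966, 0.001, -0.26]]
contact_force: [-0.9, -0.1, -0.2]
finger_gap: 0.997
grasp_force: 0.0
```

Call:
{"name": "carry_out", "arguments": {
  "motion": [
    {"delta_pos":[0,0,0],"dr":[0,0,0]},
    {"delta_pos":[0,0,0],"dr":[0,0,0]},
    {"delta_pos":[0,0,0],"dr":[0,0,0]},
    {"delta_pos":[0,0,0],"dr":[0,0,0]},
    {"delta_pos":[0,0,0],"dr":[0,0,0]},
    {"delta_pos":[0,0,0],"dr":[0,0,0]},
    {"delta_pos":[0,0,0],"dr":[0,0,0]},
    {"delta_pos":[0,0,0],"dr":[0,0,0]}
  ],
  "fingers": 1,
  "grip_force": 50
}}

```text
clock: 8.3
ee_pos: [434.3, 157.6, 50.3]
orientation: [[-0.011, 0.999, 0.041], [0.259, 0.043, -0.965], [-0.966, 0.0, -0.259]]
contact_force: [-0.6, 3.1, 2.0]
finger_gap: 0.689
grasp_force: 59.2
```

```bash
python3 - <<'E'
from kin import *
from h import *
s=ctrl.get_state();print(s['qpos'].round(3),s['ee_pos'],s['orientation'],s['contact_force'],s['moment'],s['grasp_force'],s['finger_gap'])
np.savez("grasp.npz",p=s['ee_pos'],R=s['orientation'])
shot("wrist","w4")
C=cam("wrist","w4");O=np.array([435.5,122.9,55]);P=lambda x,y,z:O+x*xc-y*Z+z*hc
print(proj(C,[P(-30,-55,70),P(30,-55,70),P(30,55,70),P(-30,55,70),P(0,20,105)]).round())
E
```

```text
[ 0.786  1.043  1.541 -0.799  1.697  1.168] [434.28424791 157.56875266  50.25154853] [[-1.08240609e-02  9.99087901e-01  4.13062479e-02]
 [ 2.58579820e-01  4.27002467e-02 -9.65045681e-01]
 [-9.65929250e-01  2.35248972e-04 -2.58806160e-01]] [-0.61903558  3.13547931  1.99776778] [ 0.25837263  0.01654852 -0.05159787] 59.19485092163086 0.688986795741446
[[240. 490.]
 [405. 490.]
 [408. 187.]
 [237. 187.]
 [322. 312.]]
```

Gripped. Next I'll lift, turn the cover upright, and go to a viewpoint beside the lathe to measure the seat up close.

Call:
{"name": "carry_out", "arguments": {
  "motion": [
    {"delta_pos":[-0.2,0,-0.054],"dr":[0,0,0]},
    {"delta_pos":[-0.4,0,-0.107],"dr":[0,0,0]},
    {"delta_pos":[-0.7,0,-0.188],"dr":[0,0,0]},
    {"delta_pos":[-0.97,0,-0.26],"dr":[0,0,0]},
    {"delta_pos":[-0.97,0,-0.26],"dr":[0,0,0]}
  ]
}}

```text
clock: 8.85
ee_pos: [434.9, 157.8, 152.2]
orientation: [[-0.008, 0.999, 0.042], [0.262, 0.043, -0.964], [-0.965, 0.003, -0.262]]
contact_force: [0.4, 0.7, -3.8]
finger_gap: 0.694
grasp_force: 58.8
```

Call:
{"name": "carry_out", "arguments": {
  "motion": [
    {"delta_pos":[-0.3,0,-0.08],"dr":[0,0,0]},
    {"delta_pos":[-0.6,0,-0.16],"dr":[0,0,0]},
    {"delta_pos":[-0.97,0,-0.26],"dr":[0,0,0]},
    {"delta_pos":[-0.97,0,-0.26],"dr":[0,0,0]}
  ]
}}

```text
clock: 9.25
ee_pos: [435.0, 157.9, 252.9]
orientation: [[-0.007, 0.999, 0.042], [0.262, 0.043, -0.964], [-0.965, 0.004, -0.262]]
contact_force: [0.5, 0.9, -4.3]
finger_gap: 0.696
grasp_force: 58.8
```

Call:
{"name": "carry_out", "arguments": {
  "motion": [
    {"delta_pos":[0,0,0],"dr":[0,0.12,0]},
    {"delta_pos":[0,0,0],"dr":[0,0.25,0]},
    {"delta_pos":[0,0,0],"dr":[0,0.38,0]},
    {"delta_pos":[0,0,0],"dr":[0,0.52,0]},
    {"delta_pos":[0,0,0],"dr":[0,0.66,0]},
    {"delta_pos":[0,0,0],"dr":[0,0.8,0]},
    {"delta_pos":[0,0,0],"dr":[0,0.93,0]},
    {"delta_pos":[0,0,0],"dr":[0,1,0]}
  ]
}}

```text
clock: 10.05
ee_pos: [433.8, 156.8, 250.0]
orientation: [[-0.039, 0.999, 0.01], [0.966, 0.04, -0.254], [-0.254, -0.0, -0.967]]
contact_force: [0.5, -0.4, -4.7]
finger_gap: 0.695
grasp_force: 58.4
```

Call:
{"name": "carry_out", "arguments": {
  "motion": [
    {"delta_pos":[-0.12,0.37,0.03],"dr":[0,0.12,0]},
    {"delta_pos":[-0.24,0.73,0.06],"dr":[0,0.25,0]},
    {"delta_pos":[-0.24,0.73,0.06],"dr":[0,0.25,0]},
    {"delta_pos":[-0.24,0.73,0.06],"dr":[0,0.25,0]},
    {"delta_pos":[-0.24,0.73,0.06],"dr":[0,0.25,0]}
  ]
}}

```text
clock: 10.55
ee_pos: [506.4, 135.8, 249.2]
orientation: [[-0.042, 0.999, -0.005], [0.999, 0.042, -0.001], [-0.0, -0.005, -1.0]]
contact_force: [-0.2, -0.9, -3.7]
finger_gap: 0.697
grasp_force: 58.4
```

```bash
python3 - <<'E'
from kin import *
from h import *
s=ctrl.get_state();print(s['clock'],s['qpos'].round(3),s['ee_pos'],s['orientation'].round(3),s['contact_force'],s['finger_gap'])
shot("wrist","w5");shot("scene","s5")
C=cam("wrist","w5");S=np.array([678.6,115.6,60])
print(proj(C,[S+[0,0,53]+20*hc,S+25*xc+50*hc+12*Z,S-25*xc-50*hc+12*Z]).round())
E
```

```text
10.55 [0.13  0.236 1.644 0.    1.267 0.088] [506.43577903 135.80764203 249.18823192] [[-0.042  0.999 -0.005]
 [ 0.999  0.042 -0.001]
 [-0.    -0.005 -1.   ]] [-0.15130208 -0.85087357 -3.73408152] 0.6970297244793904
[[529. 231.]
 [537. 187.]
 [468. 285.]]
```

View pics/w5.png

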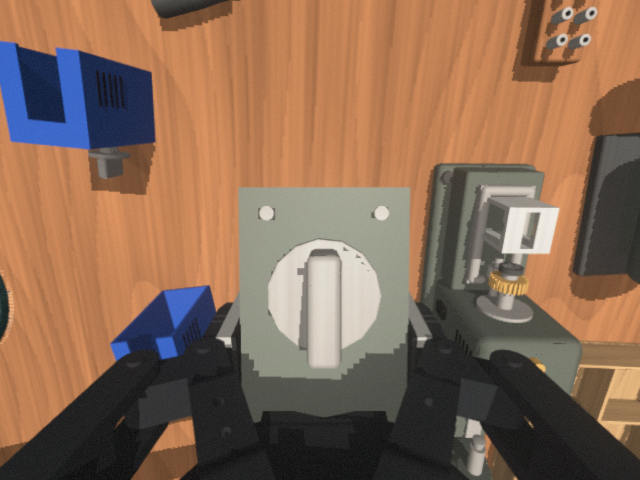

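The cover is held square and upright; its top edge runs from (240,187) to (410,187) with the wing at (324,308). The seat is at the right, with the receptacle slot near (531,229). One enlarged crop will give me the precise seat position.

```bash
python3 - <<'E'
from h import *
crop("w5",425,155,160,120,5,"c5")
E
```

```text
(no output)
```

View pics/c5.png

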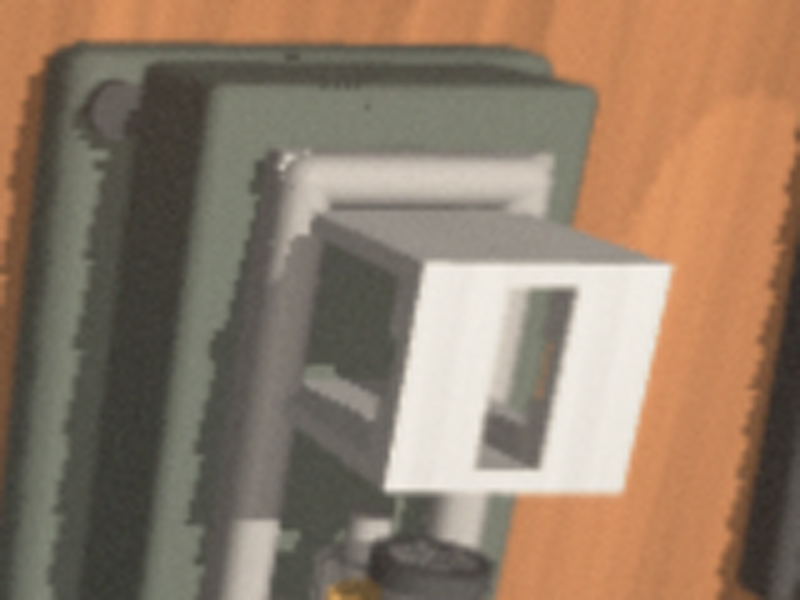

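The crop shows the bridge's top corners at (423,262), (673,264), (622,494) and (384,491), and the slot's at (510,287), (578,287), (543,468) and (476,468). The rim's outer corner is near (272,155).

```bash
cat > seat.py <<'E'
from kin import *
from h import *
C=cam("wrist","w5")
def fit(m,P):
    mc,pc=m.mean(0),P.mean(0); a=m-mc;b=P-pc
    t=np.arctan2((a[:,0]*b[:,1]-a[:,1]*b[:,0]).sum(),(a*b).sum()); R=np.array([[np.cos(t),-np.sin(t)],[np.sin(t),np.cos(t)]])
    return pc-R@mc,np.degrees(t),b-a@R.T
W=lambda L,z:np.array([onz(C,(425+a/5,155+b/5),z)[:2] for a,b in L])
B=W([(423,262),(673,264),(622,494),(384,491)],113); print("bridge",B,B.mean(0))
S=W([(510,287),(578,287),(543,468),(476,468)],113)
print("slot",fit(np.array([[-5.5,36],[5.5,36],[5.5,4],[-5.5,4]]),S))
d=lambda a,b:np.degrees(np.arctan2(-(a-b)[0],(a-b)[1]))
print("yaw",d(B[0],B[3]),d(B[1],B[2]))
r=W([(300,155),(553,155),(272,180),(230,600)],70);print("rim",r,d(r[2],r[3]))
D=W([(215,88),(160,520),(590,88)],60);print("deck",D,d(D[0],D[1]))
# held cover check
st=np.load("pics/w5.npz");G=np.load("grasp.npz")
O=np.array([435.5,122.9,55])
for Pc in((-30,55,70),(30,55,70)):
    Pw=O+Pc[0]*xc-Pc[1]*Z+Pc[2]*hc; Pt=G['R'].T@(Pw-G['p']); print(proj(C,[st['R']@Pt+st['p']]).round(1))
E
python3 seat.py
```

```text
bridge [[657.67827362 155.26159653]
 [697.98370909 156.63899164]
 [699.51743633 116.52901665]
 [659.40205979 115.23676673]] [678.64536971 135.91659289]
slot (array([679.7935081 , 116.15503059]), np.float64(2.619156671197294), array([[ 0.00414984, -0.17396856],
       [ 0.00726315, -0.20581706],
       [ 0.10322926,  0.19353269],
       [-0.11464225,  0.18625293]]))
yaw 2.466086076782789 2.18981203704354
rim [[654.55822929 165.31608501]
 [700.8540055  167.22804165]
 [650.26574547 160.45433717]
 [657.31781928  75.21996309]] 4.729733245319255
deck [[640.90931235 175.75464718]
 [644.78390741  87.99018739]
 [710.87890951 178.59248194]] 2.5278328767471634
[[237.2 186.1]]
[[407.6 186.3]]
```

```bash
cat > tgt.py <<'E'
from kin import *
from h import *
S=np.array([678.8,116.1,60]);ps=np.radians(2.35);xs=np.array([np.cos(ps),np.sin(ps),0]);hs=np.array([-np.sin(ps),np.cos(ps),0])
t=np.radians(15);RT=frame(np.sin(t)*hs-np.cos(t)*Z,xs)
def TP(up): return S+4.75*hs+(34.6+up)*Z
E
python3 - <<'E'
from tgt import *
s=ctrl.get_state();P,R=s['ee_pos'],s['orientation']
print(delta(P,R,TP(105),RT)); m=(P+TP(105))/2+[0,0,10]; print(delta(P,R,m,RT),delta(m,RT,TP(105),RT),delta(TP(105),RT,TP(0),RT))
E
```

```text
(array([-0.238,  1.714,  0.498]), array([-0.003,  0.25 ,  0.003]))
(array([-0.119,  0.856,  0.149]), array([-0.003,  0.25 ,  0.003])) (array([-0.203,  0.856,  0.31 ]), array([0., 0., 0.])) (array([-0.272,  0.   ,  1.014]), array([0., 0., 0.]))
```

Call:
{"name": "carry_out", "arguments": {
  "motion": [
    {"delta_pos":[-0.06,0.3,0.05],"dr":[0,0.12,0]},
    {"delta_pos":[-0.12,0.6,0.1],"dr":[0,0.25,0]},
    {"delta_pos":[-0.12,0.86,0.15],"dr":[0,0.25,0]},
    {"delta_pos":[-0.12,0.86,0.15],"dr":[0,0.25,0]},
    {"delta_pos":[-0.12,0.86,0.15],"dr":[0,0.25,0]}
  ]
}}

```text
clock: 11.15
ee_pos: [593.6, 128.9, 235.4]
orientation: [[-0.043, 0.999, -0.014], [0.965, 0.045, 0.258], [0.259, -0.002, -0.966]]
contact_force: [0.2, 0.8, -4.4]
finger_gap: 0.693
grasp_force: 58.4
```

Call:
{"name": "carry_out", "arguments": {
  "motion": [
    {"delta_pos":[-0.07,0.3,0.1],"dr":[0,0,0]},
    {"delta_pos":[-0.13,0.6,0.2],"dr":[0,0,0]},
    {"delta_pos":[-0.2,0.86,0.31],"dr":[0,0,0]},
    {"delta_pos":[-0.2,0.86,0.31],"dr":[0,0,0]},
    {"delta_pos":[-0.2,0.86,0.31],"dr":[0,0,0]},
    {"delta_pos":[-0.2,0.86,0.31],"dr":[0,0,0]}
  ]
}}

```text
clock: 11.75
ee_pos: [679.3, 121.4, 201.6]
orientation: [[-0.043, 0.999, -0.013], [0.965, 0.045, 0.259], [0.259, -0.001, -0.966]]
contact_force: [-0.4, -0.9, -4.7]
finger_gap: 0.694
grasp_force: 58.4
```

```bash
python3 - <<'E'
from tgt import *
s=ctrl.get_state();P,R=s['ee_pos'],s['orientation']
print(s['clock'],P,s['qpos'].round(2),s['contact_force'],s['finger_gap']);print(delta(P,R,TP(35),RT),delta(P,R,TP(0),RT))
E
```

```text
11.75 [679.31116368 121.35652849 201.61100974] [-0.06  0.51  1.36  0.27  1.31 -0.18] [-0.37689993 -0.86292288 -4.65982234] 0.6935189780586138
(array([-0.191, -0.006,  0.694]), array([-0.002, -0.   ,  0.003])) (array([-0.282, -0.006,  1.032]), array([-0.002, -0.   ,  0.003]))
```

Call:
{"name": "carry_out", "arguments": {
  "motion": [
    {"delta_pos":[-0.06,-0.01,0.2],"dr":[0,0,0]},
    {"delta_pos":[-0.11,-0.01,0.4],"dr":[0,0,0]},
    {"delta_pos":[-0.16,-0.01,0.55],"dr":[0,0,0]},
    {"delta_pos":[-0.19,-0.01,0.69],"dr":[0,0,0]},
    {"delta_pos":[-0.19,-0.01,0.69],"dr":[0,0,0]}
  ]
}}

```text
clock: 12.25
ee_pos: [678.1, 119.7, 127.7]
orientation: [[-0.041, 0.999, -0.015], [0.965, 0.043, 0.259], [0.259, -0.004, -0.966]]
contact_force: [-0.2, 0.5, -4.1]
finger_gap: 0.694
grasp_force: 58.3
```

```bash
python3 - <<'E'
from tgt import *
s=ctrl.get_state();P,R=s['ee_pos'],s['orientation']
print(s['clock'],P,s['contact_force'],s['moment'],s['finger_gap'])
for u in(14,6,0,-3):print(delta(P,R,TP(u),RT))
shot("scene","s6"); crop("s6",310,220,160,120,5,"c6")
E
```

```text
12.25 [678.14766033 119.71669941 127.68554025] [-0.16434739  0.48660655 -4.06438863] [-0.272722    0.00978688 -0.01370338] 0.6935557258563716
(array([-0.039,  0.006,  0.187]), array([-0.004, -0.   ,  0.001]))
(array([-0.059,  0.006,  0.264]), array([-0.004, -0.   ,  0.001]))
(array([-0.075,  0.006,  0.322]), array([-0.004, -0.   ,  0.001]))
(array([-0.083,  0.006,  0.351]), array([-0.004, -0.   ,  0.001]))
```

Call:
{"name": "carry_out", "arguments": {
  "motion": [
    {"delta_pos":[-0.02,0,0.1],"dr":[0,0,0]},
    {"delta_pos":[-0.04,0,0.18],"dr":[0,0,0]},
    {"delta_pos":[-0.05,0,0.21],"dr":[0,0,0]},
    {"delta_pos":[-0.06,0,0.24],"dr":[0,0,0]},
    {"delta_pos":[-0.065,0,0.265],"dr":[0,0,0]},
    {"delta_pos":[-0.065,0,0.265],"dr":[0,0,0]}
  ]
}}

```text
clock: 12.9
ee_pos: [679.9, 120.0, 102.1]
orientation: [[-0.041, 0.999, -0.012], [0.965, 0.043, 0.259], [0.259, -0.001, -0.966]]
contact_force: [0.7, -0.3, -4.0]
finger_gap: 0.695
grasp_force: 58.6
```

```bash
python3 - <<'E'
from tgt import *
s=ctrl.get_state();P,R=s['ee_pos'],s['orientation']
print(s['clock'],P,s['contact_force'],s['moment'],s['finger_gap'])
for u in(6,0,-3):print(delta(P,R,TP(u),RT))
E
```

```text
12.9 [679.86133503 119.98496125 102.10103623] [ 0.71225159 -0.25362493 -4.01932432] [-0.29656193 -0.03144927  0.01878708] 0.6953342989846865
(array([ 0.005, -0.012,  0.017]), array([-0.001, -0.   ,  0.001]))
(array([-0.011, -0.012,  0.075]), array([-0.001, -0.   ,  0.001]))
(array([-0.018, -0.012,  0.104]), array([-0.001, -0.   ,  0.001]))
```

Call:
{"name": "carry_out", "arguments": {
  "motion": [
    {"delta_pos":[-0.005,0,0.02],"dr":[0,0,0]},
    {"delta_pos":[-0.01,0,0.04],"dr":[0,0,0]},
    {"delta_pos":[-0.016,0,0.06],"dr":[0,0,0]},
    {"delta_pos":[-0.016,0,0.06],"dr":[0,0,0]}
  ]
}}

```text
clock: 13.3
ee_pos: [679.6, 120.0, 95.7]
orientation: [[-0.041, 0.999, -0.012], [0.965, 0.043, 0.259], [0.259, -0.001, -0.966]]
contact_force: [-1.8, -0.5, -4.7]
finger_gap: 0.694
grasp_force: 58.5
```

Call:
{"name": "carry_out", "arguments": {
  "motion": [
    {"delta_pos":[-0.003,0,0.01],"dr":[0,0,0]},
    {"delta_pos":[-0.005,0,0.02],"dr":[0,0,0]},
    {"delta_pos":[-0.005,0,0.02],"dr":[0,0,0]}
  ]
}}

```text
clock: 13.6
ee_pos: [679.7, 120.1, 93.9]
orientation: [[-0.041, 0.999, -0.012], [0.965, 0.043, 0.259], [0.259, -0.001, -0.966]]
contact_force: [-2.3, -1.1, -2.7]
finger_gap: 0.697
grasp_force: 58.5
```

Call:
{"name": "carry_out", "arguments": {
  "motion": [
    {"delta_pos":[-0.003,0,0.01],"dr":[0,0,0]},
    {"delta_pos":[-0.004,0,0.015],"dr":[0,0,0]},
    {"delta_pos":[-0.004,0,0.015],"dr":[0,0,0]}
  ]
}}

```text
clock: 13.9
ee_pos: [679.7, 120.1, 93.6]
orientation: [[-0.041, 0.999, -0.012], [0.965, 0.043, 0.259], [0.259, -0.0, -0.966]]
contact_force: [-5.8, -0.3, 4.0]
finger_gap: 0.695
grasp_force: 59.5
```

Call:
{"name": "carry_out", "arguments": {
  "motion": [
    {"delta_pos":[-0.003,-0.008,0.012],"dr":[0,0,0]},
    {"delta_pos":[-0.003,-0.008,0.012],"dr":[0,0,0]},
    {"delta_pos":[-0.003,-0.008,0.012],"dr":[0,0,0]}
  ]
}}

```text
clock: 14.2
ee_pos: [679.7, 120.1, 93.6]
orientation: [[-0.042, 0.999, -0.01], [0.965, 0.043, 0.259], [0.259, 0.001, -0.966]]
contact_force: [-5.0, -2.5, 10.6]
finger_gap: 0.694
grasp_force: 60.2
```

```bash
python3 - <<'E'
from tgt import *
s=ctrl.get_state();P,R=s['ee_pos'],s['orientation']
print(s['clock'],P,s['contact_force'],s['moment'],s['qpos'].round(2)); np.savez("fit.npz",p=P,R=R)
shot("scene","s7");shot("wrist","w7")
a=cv2.imread("pics/s7.png")[215:345,320:480]; b=cv2.imread("pics/w7.png")
cv2.imwrite("pics/v7.png",cv2.resize(a,None,fx=4.6,fy=4.6,interpolation=cv2.INTER_CUBIC))
E
```

```text
14.2 [679.65991033 120.05541019  93.63260134] [-5.02235995 -2.47863185 10.56638257] [-0.03349843  1.4312478   0.14361884] [-0.07  0.62  1.46  0.29  1.11 -0.25]
```

The cover stops firmly 93.6 mm up with a steady upward force, within 1 mm of the expected home height. I'll release and back off along the tool axis.

Call:
{"name": "carry_out", "arguments": {
  "motion": [
    {"delta_pos":[0,0,-0.01],"dr":[0,0,0]},
    {"delta_pos":[0,0,-0.01],"dr":[0,0,0]},
    {"delta_pos":[0,0,-0.01],"dr":[0,0,0]},
    {"delta_pos":[0,0,-0.01],"dr":[0,0,0]},
    {"delta_pos":[0,0,-0.01],"dr":[0,0,0]}
  ],
  "fingers": -1
}}

```text
clock: 14.8
ee_pos: [679.5, 119.8, 92.2]
orientation: [[-0.041, 0.999, -0.011], [0.965, 0.043, 0.259], [0.259, 0.0, -0.966]]
contact_force: [-0.8, -0.0, 0.2]
finger_gap: 1.003
grasp_force: 0.0
```

Call:
{"name": "carry_out", "arguments": {
  "motion": [
    {"delta_pos":[0,0,-0.1],"dr":[0,0,0]},
    {"delta_pos":[0,0,-0.3],"dr":[0,0,0]},
    {"delta_pos":[0,0,-0.6],"dr":[0,0,0]},
    {"delta_pos":[0,0,-1],"dr":[0,0,0]},
    {"delta_pos":[0,0,-1],"dr":[0,0,0]},
    {"delta_pos":[0,0,-1],"dr":[0,0,0]}
  ]
}}

```text
clock: 15.4
ee_pos: [681.4, 93.4, 190.8]
orientation: [[-0.042, 0.999, -0.008], [0.965, 0.042, 0.258], [0.258, 0.003, -0.966]]
contact_force: [-0.5, 0.7, -0.5]
finger_gap: 1.003
grasp_force: 0.0
```

Call:
{"name": "carry_out", "arguments": {
  "motion": [
    {"delta_pos":[0.2,0,-0.1],"dr":[0,-0.12,0]},
    {"delta_pos":[0.4,0,-0.1],"dr":[0,-0.25,0]},
    {"delta_pos":[0.4,0,-0.1],"dr":[0,-0.25,0]},
    {"delta_pos":[0.4,0,-0.1],"dr":[0,-0.25,0]},
    {"delta_pos":[0.4,0,-0.1],"dr":[0,-0.25,0]}
  ]
}}

```text
clock: 15.9
ee_pos: [677.9, 129.5, 207.5]
orientation: [[-0.043, 0.999, -0.003], [0.999, 0.043, 0.0], [0.0, -0.003, -1.0]]
contact_force: [-0.6, -0.9, -0.3]
finger_gap: 1.0
grasp_force: 0.0
```

```bash
python3 - <<'E'
from tgt import *
s=ctrl.get_state();P,R=s['ee_pos'],s['orientation']
print(s['clock'],P,R.round(3),s['contact_force'],s['finger_gap'])
shot("wrist","w8");C=cam("wrist","w8")
S=np.array([679.0,115.3,60]);Q=lambda x,y,z:S+x*xs+y*hs+z*Z
print(proj(C,[Q(-30,-55,70),Q(30,-55,70),Q(30,55,70),Q(-30,55,70),Q(-4.5,5,105),Q(4.5,5,105),Q(4.5,35,105),Q(-4.5,35,105)]).round(1))
E
```

```text
15.9 [677.89401594 129.4764651  207.49938877] [[-0.043  0.999 -0.003]
 [ 0.999  0.043  0.   ]
 [ 0.    -0.003 -1.   ]] [-0.63850251 -0.88671474 -0.26360834] 1.0003667170158983
[[283.  334.8]
 [364.6 335.1]
 [371.4 186.1]
 [277.3 185.8]
 [316.3 281.1]
 [331.7 281.1]
 [332.2 232.3]
 [316.1 232.2]]
```

View pics/w8.png

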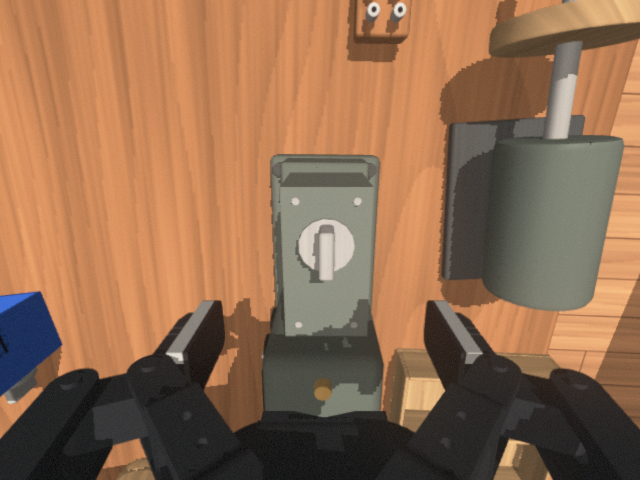

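The cover sits square on the lathe, with its top edge from (280,187) to (373,187) and its far edge at row 335. The wing runs along it at (326,265), as predicted. I have no picture views left, so from here I go by force and pose readings. Next I'll average the pose and plan the grip on the wing at about (679.0, 135.3, 155).

```bash
cat > avg.py <<'E'
from tgt import *
def avg(n=8):
    L=[]
    for _ in range(n): ctrl.read_camera("top"); L.append(ctrl.get_state())
    s=L[-1]; P=np.mean([l['ee_pos'] for l in L],0);F=np.mean([l['contact_force'] for l in L],0);M=np.mean([l['moment'] for l in L],0)
    R=Ro.from_matrix([l['orientation'] for l in L]).mean().as_matrix()
    print(round(s['clock'],2),P.round(2),"F",F.round(2),"M",M.round(3),"gap",round(s['finger_gap'],3),"q",s['qpos'].round(2))
    return P,R
E
python3 - <<'E'
from avg import *
P,R=avg();RV=frame(-Z,xs)
for z in(175,148):print(delta(P,R,(679.0,135.3,z),RV))
E
```

```text
16.35 [678.75 128.63 208.42] F [-0.06 -0.14 -0.25] M [-0.01  -0.022  0.003] gap 0.998 q [0.09 0.51 1.32 0.   1.31 0.05]
(array([0.066, 0.006, 0.334]), array([-0.001, -0.   , -0.   ]))
(array([0.066, 0.006, 0.604]), array([-0.001, -0.   , -0.   ]))
```

Call:
{"name": "carry_out", "arguments": {
  "motion": [
    {"delta_pos":[0.066,0,0.1],"dr":[0,0,0]},
    {"delta_pos":[0.066,0,0.3],"dr":[0,0,0]},
    {"delta_pos":[0.066,0,0.45],"dr":[0,0,0]},
    {"delta_pos":[0.066,0,0.55],"dr":[0,0,0]},
    {"delta_pos":[0.066,0,0.6],"dr":[0,0,0]},
    {"delta_pos":[0.066,0,0.6],"dr":[0,0,0]}
  ]
}}

```text
clock: 16.95
ee_pos: [678.1, 136.5, 147.9]
orientation: [[-0.043, 0.999, -0.002], [0.999, 0.043, -0.0], [0.0, -0.002, -1.0]]
contact_force: [0.2, 0.5, 0.4]
finger_gap: 0.997
grasp_force: 0.0
```

Call:
{"name": "carry_out", "arguments": {
  "motion": [
    {"delta_pos":[0,0,0],"dr":[0,0,0]},
    {"delta_pos":[0,0,0],"dr":[0,0,0]},
    {"delta_pos":[0,0,0],"dr":[0,0,0]},
    {"delta_pos":[0,0,0],"dr":[0,0,0]},
    {"delta_pos":[0,0,0],"dr":[0,0,0]},
    {"delta_pos":[0,0,0],"dr":[0,0,0]},
    {"delta_pos":[0,0,0],"dr":[0,0,0]},
    {"delta_pos":[0,0,0],"dr":[0,0,0]}
  ],
  "fingers": 1,
  "grip_force": 40
}}

```text
clock: 17.75
ee_pos: [678.9, 136.5, 149.3]
orientation: [[-0.043, 0.999, 0.001], [0.999, 0.043, 0.0], [0.0, 0.001, -1.0]]
contact_force: [-0.1, -0.4, 3.0]
finger_gap: 0.094
grasp_force: 43.8
```

Call:
{"name": "carry_out", "arguments": {
  "motion": [
    {"delta_pos":[0,0,0],"dr":[0,0,0]},
    {"delta_pos":[0,0,0],"dr":[0,0,0]},
    {"delta_pos":[0,0,0],"dr":[0,0,0]},
    {"delta_pos":[0,0,0],"dr":[0,0,0]},
    {"delta_pos":[0,0,0],"dr":[0,0,0]}
  ]
}}

```text
clock: 18.25
ee_pos: [678.9, 136.5, 149.2]
orientation: [[-0.043, 0.999, 0.001], [0.999, 0.043, 0.0], [0.0, 0.001, -1.0]]
contact_force: [1.4, 0.7, 4.2]
finger_gap: 0.091
grasp_force: 44.1
```

```bash
python3 - <<'E'
from avg import *
avg()
E
```

```text
18.65 [678.84 136.54 149.05] F [ 0.85 -0.32  4.3 ] M [-0.021 -0.159  0.003] gap 0.09 q [0.1  0.56 1.38 0.   1.2  0.06]
```

Call:
{"name": "carry_out", "arguments": {
  "motion": [
    {"delta_pos":[0,0,0.02],"dr":[0,0,0]},
    {"delta_pos":[0,0,0.04],"dr":[0,0,0]},
    {"delta_pos":[0,0,0.06],"dr":[0,0,0]},
    {"delta_pos":[0,0,0.08],"dr":[0,0,0]},
    {"delta_pos":[0,0,0.08],"dr":[0,0,0]},
    {"delta_pos":[0,0,0.08],"dr":[0,0,0]}
  ]
}}

```text
clock: 19.25
ee_pos: [678.9, 136.6, 141.7]
orientation: [[-0.043, 0.999, 0.001], [0.999, 0.043, 0.0], [0.0, 0.001, -1.0]]
contact_force: [0.1, -0.3, 9.0]
finger_gap: 0.091
grasp_force: 44.7
```

```bash
python3 - <<'E'
from avg import *
avg()
E
```

```text
19.65 [678.87 136.56 141.75] F [-0.07 -0.31  8.87] M [-0.069  0.048 -0.015] gap 0.093 q [0.1  0.57 1.39 0.   1.18 0.06]
```

Call:
{"name": "carry_out", "arguments": {
  "motion": [
    {"delta_pos":[0,0,0.01],"dr":[0,0,0]},
    {"delta_pos":[0,0,0.022],"dr":[0,0,0]},
    {"delta_pos":[0,0,0.022],"dr":[0,0,0]}
  ]
}}

```text
clock: 19.95
ee_pos: [678.9, 136.6, 139.6]
orientation: [[-0.043, 0.999, 0.001], [0.999, 0.043, 0.0], [0.0, 0.001, -1.0]]
contact_force: [-0.7, -0.5, 9.6]
finger_gap: 0.092
grasp_force: 44.9
```

Call:
{"name": "carry_out", "arguments": {
  "motion": [
    {"delta_pos":[0,0,0],"dr":[0,0,0.05]},
    {"delta_pos":[0,0,0],"dr":[0,0,0.1]},
    {"delta_pos":[0,0,0],"dr":[0,0,0.15]},
    {"delta_pos":[-0.001,0.001,0],"dr":[0,0,0.2]},
    {"delta_pos":[-0.001,0.001,0],"dr":[0,0,0.25]},
    {"delta_pos":[-0.001,0.001,0],"dr":[0,0,0.25]}
  ]
}}

```text
clock: 20.55
ee_pos: [679.2, 136.5, 139.9]
orientation: [[0.219, 0.976, 0.002], [0.976, -0.219, 0.0], [0.001, 0.001, -1.0]]
contact_force: [0.0, -0.8, 10.2]
finger_gap: 0.091
grasp_force: 44.8
```

```bash
python3 - <<'E'
from avg import *
avg(5)
E
```

```text
20.8 [679.24 136.53 139.86] F [ 0.13 -0.07 10.13] M [-0.018  0.049 -0.014] gap 0.091 q [0.1  0.57 1.39 0.   1.18 0.32]
```

Call:
{"name": "carry_out", "arguments": {
  "motion": [
    {"delta_pos":[0,0,0],"dr":[0,0,0.1]},
    {"delta_pos":[0,0,0],"dr":[0,0,0.2]},
    {"delta_pos":[0,0,0],"dr":[0,0,0.3]},
    {"delta_pos":[0,0,0],"dr":[0,0,0.4]},
    {"delta_pos":[0,0,0],"dr":[0,0,0.5]},
    {"delta_pos":[0,0,0],"dr":[0,0,0.6]},
    {"delta_pos":[0,0,0],"dr":[0,0,0.7]},
    {"delta_pos":[0,0,0],"dr":[0,0,0.75]}
  ]
}}

```text
clock: 21.6
ee_pos: [680.1, 136.0, 140.1]
orientation: [[0.846, 0.533, 0.003], [0.533, -0.846, -0.0], [0.003, 0.002, -1.0]]
contact_force: [1.6, -1.3, 8.9]
finger_gap: 0.092
grasp_force: 44.8
```

```bash
python3 - <<'E'
from avg import *
avg(5)
E
```

```text
21.85 [680.07 135.97 140.13] F [ 1.11 -1.54  9.85] M [-0.295 -0.219 -0.031] gap 0.092 q [ 0.1   0.57  1.39 -0.    1.18  1.1 ]
```

Call:
{"name": "carry_out", "arguments": {
  "motion": [
    {"delta_pos":[0,0.003,0.002],"dr":[0,0,0.1]},
    {"delta_pos":[0.002,0.006,0.002],"dr":[0,0,0.2]},
    {"delta_pos":[0.002,0.007,0.002],"dr":[0,0,0.3]},
    {"delta_pos":[0.002,0.007,0.002],"dr":[0,0,0.4]},
    {"delta_pos":[0.002,0.007,0.002],"dr":[0,0,0.5]},
    {"delta_pos":[0.002,0.007,0.002],"dr":[0,0,0.5]}
  ]
}}

```text
clock: 22.45
ee_pos: [680.4, 135.3, 139.9]
orientation: [[0.999, 0.04, 0.003], [0.04, -0.999, -0.001], [0.003, 0.001, -1.0]]
contact_force: [1.1, -2.7, 9.7]
finger_gap: 0.092
grasp_force: 44.8
```

```bash
python3 - <<'E'
from avg import *
P,R=avg(6);print(np.degrees(np.arctan2(R[1,0],R[0,0])))
E
```

```text
22.75 [680.33 135.29 139.84] F [ 1.2  -2.2  10.43] M [-0.378 -0.131  0.003] gap 0.093 q [ 0.1   0.57  1.39 -0.    1.18  1.63]
2.431455570167745
```

Turned 90°. I'll let it rise 6 mm while still gripped, to see the detent take the load.

Call:
{"name": "carry_out", "arguments": {
  "motion": [
    {"delta_pos":[0,0,-0.015],"dr":[0,0,0]},
    {"delta_pos":[0,0,-0.03],"dr":[0,0,0]},
    {"delta_pos":[0,0,-0.045],"dr":[0,0,0]},
    {"delta_pos":[0,0,-0.045],"dr":[0,0,0]}
  ]
}}

```text
clock: 23.15
ee_pos: [680.3, 135.3, 144.2]
orientation: [[0.999, 0.043, 0.003], [0.043, -0.999, -0.001], [0.002, 0.001, -1.0]]
contact_force: [0.7, -1.6, 7.6]
finger_gap: 0.09
grasp_force: 44.5
```

```bash
python3 - <<'E'
from avg import *
P,R=avg(4)
E
```

```text
23.35 [680.29 135.3  143.96] F [ 1.18 -2.02  7.64] M [-0.388 -0.271 -0.   ] gap 0.094 q [ 0.1   0.57  1.38 -0.    1.19  1.63]
```

Call:
{"name": "carry_out", "arguments": {
  "motion": [
    {"delta_pos":[0,0,-0.01],"dr":[0,0,0]},
    {"delta_pos":[0,0,-0.015],"dr":[0,0,0]},
    {"delta_pos":[0,0,-0.015],"dr":[0,0,0]}
  ]
}}

```text
clock: 23.65
ee_pos: [680.3, 135.3, 145.3]
orientation: [[0.999, 0.043, 0.002], [0.043, -0.999, -0.001], [0.002, 0.001, -1.0]]
contact_force: [2.5, -1.3, 6.6]
finger_gap: 0.089
grasp_force: 44.4
```

```bash
python3 - <<'E'
from avg import *
P,R=avg(4)
E
```

```text
23.85 [680.29 135.3  145.28] F [ 2.1  -1.86  6.66] M [-0.329 -0.327 -0.005] gap 0.091 q [ 0.1   0.57  1.38 -0.    1.19  1.63]
```

Call:
{"name": "carry_out", "arguments": {
  "motion": [
    {"delta_pos":[0,0,-0.01],"dr":[0,0,0]},
    {"delta_pos":[0,0,-0.01],"dr":[0,0,0]}
  ]
}}

```text
clock: 24.05
ee_pos: [680.2, 135.3, 145.5]
orientation: [[0.999, 0.043, 0.002], [0.043, -0.999, -0.001], [0.002, 0.001, -1.0]]
contact_force: [4.8, -2.5, 2.0]
finger_gap: 0.092
grasp_force: 43.8
```

```bash
python3 - <<'E'
from avg import *
P,R=avg(4)
E
```

```text
24.25 [680.14 135.36 145.54] F [ 4.5  -2.28  2.01] M [-0.524 -0.805 -0.017] gap 0.091 q [ 0.1   0.57  1.38 -0.    1.19  1.63]
```

The detent caught: the rise stopped at 145.5 mm and the force dropped. I'll release and go up.

Call:
{"name": "carry_out", "arguments": {
  "motion": [
    {"delta_pos":[0,0,0],"dr":[0,0,0]},
    {"delta_pos":[0,0,0],"dr":[0,0,0]},
    {"delta_pos":[0,0,0],"dr":[0,0,0]},
    {"delta_pos":[0,0,0],"dr":[0,0,0]},
    {"delta_pos":[0,0,0],"dr":[0,0,0]},
    {"delta_pos":[0,0,0],"dr":[0,0,0]}
  ],
  "fingers": -0.2
}}

```text
clock: 24.85
ee_pos: [679.0, 136.0, 145.4]
orientation: [[0.999, 0.043, -0.0], [0.043, -0.999, 0.0], [-0.0, -0.0, -1.0]]
contact_force: [0.4, 0.4, -0.5]
finger_gap: 0.6
grasp_force: 0.0
```

Call:
{"name": "carry_out", "arguments": {
  "motion": [
    {"delta_pos":[0,0,-0.1],"dr":[0,0,0]},
    {"delta_pos":[0,0,-0.3],"dr":[0,0,0]},
    {"delta_pos":[0,0,-0.7],"dr":[0,0,0]},
    {"delta_pos":[0,0,-1],"dr":[0,0,0]},
    {"delta_pos":[0,0,-1],"dr":[0,0,0]}
  ]
}}

```text
clock: 25.35
ee_pos: [682.5, 136.4, 252.3]
orientation: [[0.999, 0.043, 0.01], [0.043, -0.999, 0.001], [0.011, -0.001, -1.0]]
contact_force: [1.7, 0.2, 0.4]
finger_gap: 0.599
grasp_force: 0.0
```

```bash
python3 - <<'E'
from avg import *
avg(4); shot("wrist","w9"); C=cam("wrist","w9")
S=np.array([679.8,115.3,60]);Q=lambda x,y,z:S+x*xs+y*hs+z*Z
T=np.array([Q(-30,-55,70),Q(30,-55,70),Q(30,55,70),Q(-30,55,70)])
print("top pred",proj(C,T).round(1)); print("wing pred locked",proj(C,[Q(a,20+b,101) for a,b in((-15,-4.5),(15,-4.5),(15,4.5),(-15,4.5))]).round(1),proj(C,[Q(0,20,87)]))
im=cv2.imread("pics/w9.png");u,v=proj(C,[Q(0,20,101)])[0].astype(int)
g=cv2.cvtColor(im,cv2.COLOR_BGR2GRAY)
# coarse numeric picture around stud
for r in range(v-45,v+46,6):print(r,g[r,u-48:u+49:4])
E
```

```text
25.55 [679.58 135.98 246.81] F [-0.18  0.14 -0.99] M [ 0.004 -0.029 -0.006] gap 0.599 q [0.1  0.48 1.27 0.   1.39 1.63]
top pred [[417.5 265.8]
 [424.5 191.8]
 [277.6 191.4]
 [280.4 265.4]]
wing pred locked [[330.5 263.1]
 [330.9 222.1]
 [317.6 222.1]
 [317.7 263.1]] [[324.1502333  236.65862198]]
197 [160 146 148 149 149 144 149 146 149 147 146 148 145 145 146 147 147 146
 145 147 148 148 147 148 148]
203 [155 147 146 185 206 148 149 148 149 146 148 147 147 146 145 145 147 145
 147 146 145 145 147 147 146]
209 [153 147 148 150 143 146 149 149 146 147 148 146 146 146 147 149 145 149
 146 147 146 147 151 147 149]
215 [156 150 147 148 147 149 148 146 144 195 207 205 163 158 206 202 100 107
 137 147 150 148 148 146 145]
221 [161 147 148 149 146 148 148 150 212 208 207 120 116 111 121 129 128 158
  93 108 148 148 150 147 146]
227 [168 153 147 148 150 147 147 214 213 207 208 203 217 207 127 127 127 208
 115  90 132 147 149 148 148]
233 [153 147 147 146 148 146 150 210 213 205 208 203 212 210 123 127 129 208
 180  95 146 147 149 145 147]
239 [152 151 150 145 150 146 147 213 215 209 209 204 
[... 209 characters left out ...]
 204 216 205 123 131 105  99
  95 148 149 109  94  94  94]
257 [154 147 145 148 163 147 146 147 147 149 148 205 214 209 140 147 149 148
 149 149 148  97  96  93  95]
263 [152 152 148 147 146 148 147 148 148 148 146 149 143 145 148 149 149 150
 149 148 150  97  93  97  90]
269 [149 148 148 146 149 159 158 161 158 160 158 159 162 162 158 158 159 159
 161 160 160 159 160 159 156]
275 [155 157 158 157 155 156 156 158 154 157 159 161 160 162 164 162 161 163
 164 165 163 164 167 164 164]
281 [148 149 149 150 151 153 156 153 154 153 156 154 157 155 157 154 156 156
 155 155 153 154 151 150 152]
287 [138 137 135 136 137 137 136 137 139 138 139 140 140 141 142 143 143 145
 144 144 147 148 148 149 146]
```

After release the wing lies across the cover (image columns about 318–330, rows 219–259), and the cover's edges are at their predicted seated positions. Handing in.

```bash
python3 -c "
from workcell import ctrl
print(ctrl.close_job())"
```

```text
the job is handed in; nothing more can be done
None
```

The gear cover is home on the lathe with its arched end over the spindle, its stud is pushed in, turned 90° clockwise and held in the detent, and I handed the job in at about 26 s with the gripper clear (no verdict was returned).

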